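# Rack the dried tent pegs on the organiser, in order from the catch

## Task

The four orange tent pegs on the plywood drying board are dry: move them onto the grey organiser, one in each bay, lying flat in the notches of both combs and about centred on them. Keep the order of the row, counted from the catch: the leftmost peg on the board (left as the robot sees it) goes in the bay next to the press-button catch, the next one beside it, and so on, so that the rightmost peg ends farthest from the catch. Let go of them all and leave them at rest.

Things in the scene. Friction and masses are not known exactly. Their poses are not given: they have to be found in the camera images.
- peg_cap_mid (a point): Loose orange plastic tent peg, 40 g, lying level in the row on the drying board: bar 14 mm wide, 16 high, with a 22 mm point and, towards the robot, a round end cap 28 mm across, total length 130. This point is the bar's middle (along, across and up), where to grip across the 14 mm; x along the bar, head to point, z up.
- peg_hook_mid (a point): Loose orange plastic tent peg, 40 g, lying level in the row on the drying board: bar 14 mm wide, 16 high, with a 22 mm point and, towards the robot, a hook standing 29 mm above the bar's middle and 16 mm out beyond its end; bar length 140. This point is the bar's middle (along, across and up), where to grip across the 14 mm; x along the bar, head to point, z up.
- peg_ring_mid (a point): Loose orange plastic tent peg, 40 g, lying level in the row on the drying board: bar 14 mm wide, 16 high, with a 22 mm point and, towards the robot, a flat ring 31 mm across beyond its end; bar length 136, 162 in all. This point is the bar's middle (along, across and up), where to grip across the 14 mm; x along the bar, head to point, z up.
- peg_tee_mid (a point): Loose orange plastic tent peg, 40 g, lying level in the row on the drying board: bar 14 mm wide, 16 high, with a 22 mm point and, towards the robot, a crossbar 40 mm wide on its end, total length 164. This point is the bar's middle (along, across and up), where to grip across the 14 mm; x along the bar, head to point, z up.
- cradle_cap: Fixed white cradle where the cap peg starts; all 4 look alike, 54 mm apart in a row, order varies. Origin under its centre, 12 mm over the table; x along the peg, y along the row to the robot's left. Base 5 mm high; forks 8 mm thick at x = +-36 mm: saddle 26 mm up, prongs 12 mm higher. Room for fingers between the forks, and 40 mm to the next peg's side.
- cradle_hook: Fixed white cradle where the hook peg starts; all 4 look alike, 54 mm apart in a row, order varies. Origin under its centre, 12 mm over the table; x along the peg, y along the row to the robot's left. Base 5 mm high; forks 8 mm thick at x = +-36 mm: saddle 26 mm up, prongs 12 mm higher. Room for fingers between the forks, and 40 mm to the next peg's side.
- cradle_ring: Fixed white cradle where the ring peg starts; all 4 look alike, 54 mm apart in a row, order varies. Origin under its centre, 12 mm over the table; x along the peg, y along the row to the robot's left. Base 5 mm high; forks 8 mm thick at x = +-36 mm: saddle 26 mm up, prongs 12 mm higher. Room for fingers between the forks, and 40 mm to the next peg's side.
- cradle_tee: Fixed white cradle where the tee peg starts; all 4 look alike, 54 mm apart in a row, order varies. Origin under its centre, 12 mm over the table; x along the peg, y along the row to the robot's left. Base 5 mm high; forks 8 mm thick at x = +-36 mm: saddle 26 mm up, prongs 12 mm higher. Room for fingers between the forks, and 40 mm to the next peg's side.
- organiser: Fixed grey case 170 (x) x 300 (y) mm, lid top at 45 mm. Two white combs 8 mm thick along y at x = +-36 mm make 4 bays at y = -81, -27, 27, 81: a peg lies along x in a notch of each comb. Notch 30 mm wide, floor 67 mm up, teeth to 79; peg middle then 75 mm up; free down to the lid between combs. Origin: centre of underside, on the table; yaw within 0.2 rad.
- catch: The organiser's closed press-button catch, fixed on the lid at one end of the row of bays (organiser y = +132 or -132 mm, varies; the other end has only a grey hinge rod): flat black block 60 x 26 x 7 mm with a round white button 20 mm across, 11 mm high in all. Origin: centre of underside, 51 mm from the nearest bay's middle. No need to press it.
There are look-alikes about, which are no part of the job. What is shaped like the part that bears peg_ring_mid but pink is not meant.

How it is judged:
By the outcome, as a careful person would: the job done as asked, in the order asked, and still so for the second after the job is handed in, with the robot touching nothing.
It also fails if it takes over 93 s, if anything falls off the work surface, if the arm or the gripper's body presses on something with over 40 N, if the wrist force passes 120 N, or if a joint passes its speed limit or range.

## Robot

A 6-joint arm with a two-finger parallel gripper is mounted at the origin on the work surface. World frame = base frame: x ahead of the robot, y to its left, z up, the work surface at z = 0. Lengths are in m, angles in rad, forces in N, time in s.
With the tool pointing down it reaches from about 0.275 to 0.775 m from the base axis. Payload 14.6 kg.
Tool frame: the origin (TCP) lies between the finger pads; the fingertips stand 8 mm ahead of it and the grasp point (between the pads) lies 11 mm behind it; z points along the fingers, y is the direction in which the jaws open and shut (so a half turn about z gives the same grasp; the last joint's range is limited). The gripper opens to 85 mm and grips with 20 to 120 N. Pads are 22 mm wide; open, the fingers measure 114 mm over their backs; the gripper's body (76 mm by 85 mm) begins 54 mm behind the grasp point. The pads swing forward as they close: fully open they stand 13 mm farther back than shut.
Start: joints at [-1.427, 0.263, -0.048, 1.259, 0, 1.415], TCP at [0.155, -0.502, 0.239] pointing down, gripper open.
Joint ranges: [-2.65, 2.65], [-0.89, 1.7], [-1.18, 1.37], [-2.13, 2.11], [-1.35, 1.29], [-3.14, 3.14]. Speed limits (rad/s): [1.89, 1.89, 2.57, 2.79, 3.14, 3.14].

## Interface

Orientations are given as a unit quaternion [x, y, z, w].
In Python, from rig import monitor, vision, sign_off, models gives the robot as it stands.
- The arm moves only by the shell command python3 -m crank 'ROWS' [FORCE]. ROWS is JSON, a list of rows, each a list of 5 numbers: the opening, from -1 (shut) to 1 (fully open), then the shift along the world's x, y, z in mm, then the turn about the world's z in degrees. A call has 1 to 20 rows; each row shifts and turns the pose as measured when the row begins; what a row does not reach is not made up. A row lasts 1/12 s, in which the tool goes at most 41.7 mm and 7.16 degrees, less where a joint would pass 70% of its speed; a pose out of reach is approached as far as the arm can. A call is refused whole if a number of a shift passes 41.7 or a number of a turn 7.16, either way. A call with a gripper value outside its range is refused whole. The fingers move at their own pace and stop on an object; FORCE is the grip in N (left out, the last holds). Time passes only in rows, so rows that do not move let the fingers close. It gives the time, the measured TCP pose, the force and the opening at its end, in the units of the state.
- monitor.get_obs(): the state, without advancing time (a new reading comes with each control period).
- vision.grab_frame(name): name is "scene" or "top"; returns (picture, depth): 420x560x3 uint8, blue, green, red; 420x560 float32, m along the optical axis (not along the pixel's ray), 0 where there is no reading.
- vision.camera_info(name): a dict with "mtx" (3x3 intrinsics, pixels), "R" (3x3) and "t" (3): a world point X has camera coordinates R X + t. Camera axes: x right, y down, z forward; pixel columns grow to the right and rows downward; lengths in m; the calibration is good to about 2 mm. A picture is of the moment at which its call begins. camera_info takes no time and is no camera call.
- sign_off(): hands the job in, once; it reports no verdict.
Trained networks look in the newest picture that a camera, given by its name, has taken for a name from the list of things; names that differ only in an ending like _2 or _b are one class to them, and where a whole thing is asked for, a point or a joint stands for the part that bears it (a point fixed in the world has none). Each returns a list of dicts, best first, with "p" (0 to 1); they miss things now and then, are a little off and sometimes report something else, mostly with a low value. They report only what shows in the picture. A call takes as long as a camera call. They do not tell look-alikes from the thing itself.
- models.find_in(camera, thing): "location" ([row, column] in pixels, amid what is visible of it).
- models.mark_of(camera, thing): "location" ([row, column] in pixels: a listed point, or the origin of a listed thing).
The state is a dict: "t": time; "qpos": joint angles; "joint_velocities": joint speeds; "joint_efforts": joint torques, N m; "tool_pos": TCP position; "tcp_rot": TCP orientation; "contact_force": force on the tool from outside, world axes, zero at the start; "torque": the same for the moment, N m; "gripper_width": opening from 0.0 (shut) to 1.0 (fully open).
Only numpy, scipy, OpenCV 4.12 (cv2) and the standard library are available. Lean on these libraries where they do the work, as an engineer would, in place of code of your own. Each camera call takes 0.05 s, during which the arm holds its last target.

## Working session

There is one attempt and no reset: what is moved stays moved. The work goes in short steps, Python scripts to look and compute and a shell command to move; the robot and the scene stay as the last step left them, time stands still between calls to the robot, and variables do not carry over. Pictures are saved under pics/ and viewed, and the job is handed in when it is done.

```bash
ls; mkdir -p pics; python3 - <<'E'
from rig import monitor, vision
import cv2
print(monitor.get_obs())
for n in("scene","top"):
    p,d=vision.grab_frame(n); cv2.imwrite(f"pics/{n}0.png",p); 
    import numpy as np; np.save(f"pics/{n}0.npy",d)
    print(vision.camera_info(n))
E
```

```text
pics
{'t': 0.0, 'qpos': array([-1.42734403e+00,  2.63521095e-01, -4.89530910e-02,  1.25938799e+00,
       -1.68794223e-05,  1.41547868e+00]), 'joint_velocities': array([ 0.00265326,  0.00034825, -0.00082958, -0.0002106 ,  0.00100638,
        0.00119844]), 'joint_efforts': array([-3.07125025e-03, -6.37629533e+01,  3.84571731e+01,  1.36846566e-02,
       -1.77950342e-04,  9.45569468e-06]), 'tool_pos': array([ 0.15447357, -0.50147701,  0.23882011]), 'tcp_rot': array([ 9.88862658e-01,  1.48829966e-01, -5.27790754e-06, -5.32966240e-04]), 'contact_force': array([ 0.20260546, -0.26961978, -0.88726107]), 'torque': array([ 0.02782138, -0.02792233,  0.01780541]), 'gripper_width': 0.9988267789614488}
{'mtx': array([[426.55723028,   0.        , 280.91728358],
       [  0.        , 426.55723028, 208.50025016],
       [  0.        ,   0.        ,   1.        ]]), 'R': array([[ 0.6320536 ,  0.77485952, -0.01004865],
       [ 0.49482654, -0.41354195, -0.76428382],
       [-0.59636813,  0.478096  , -0.64480173]]), 't': array([-0.38440184, -0.11958077,  1.30624027])}
{'mtx': array([[480.85330203,   0.        , 283.11443795],
       [  0.        , 480.85330203, 210.96127029],
       [  0.        ,   0.        ,   1.        ]]), 'R': array([[ 3.65521919e-03, -9.99993224e-01, -4.37817740e-04],
       [-9.92466055e-01, -3.57408663e-03, -1.22467771e-01],
       [ 1.22465376e-01,  8.82165790e-04, -9.92472394e-01]]), 't': array([0.11748739, 0.44790112, 1.45151922])}
```

View pics/scene0.png

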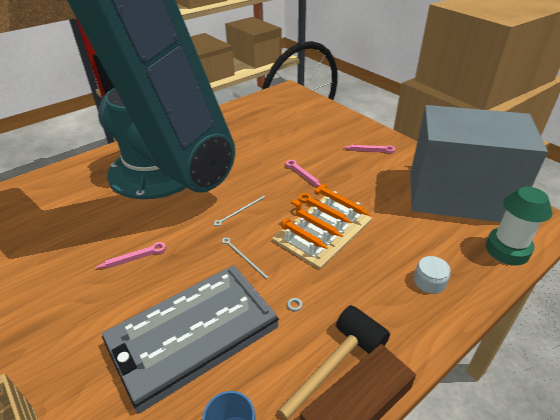

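View pics/top0.png

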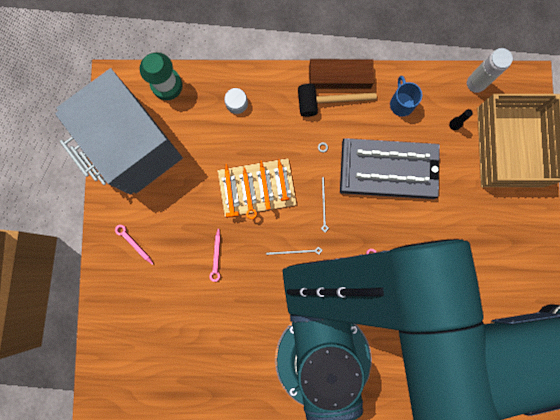

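Scene view: board with four orange pegs at about (320,222), the organiser at (190,335) with the catch at (122,357). In the top view the board is at (257,187), the organiser at (390,167) and the catch at (434,169), which is the robot's right. The pink pegs are look-alikes. Next I'll run the networks.

```bash
cat > h.py <<'E'
import numpy as np
from rig import monitor, vision, models
C={n:vision.camera_info(n) for n in("scene","top")}
def ray(n,rc):
    c=C[n]; K=c["mtx"];R=c["R"];t=c["t"]
    d=R.T@np.linalg.solve(K,[rc[1],rc[0],1.]); return -R.T@t,d
def atz(n,rc,z):
    o,d=ray(n,rc); return o+d*(z-o[2])/d[2]
def tri(a,b):
    o1,d1=ray("scene",a);o2,d2=ray("top",b);d1=d1/np.linalg.norm(d1);d2=d2/np.linalg.norm(d2)
    s=np.linalg.lstsq(np.c_[d1,-d2],o2-o1,rcond=None)[0]
    p,q=o1+s[0]*d1,o2+s[1]*d2
    return (p+q)/2,np.linalg.norm(p-q)
def proj(n,X):
    c=C[n];x=c["R"]@np.asarray(X)+c["t"];u=c["mtx"]@x;return u[:2]/u[2]
E
python3 - <<'E'
from h import *
import cv2
for n in("scene","top"):
    p,d=vision.grab_frame(n)
    np.save(f"pics/{n}_d.npy",d);np.save(f"pics/{n}_p.npy",p)
r={}
for th in ["peg_cap_mid","peg_hook_mid","peg_ring_mid","peg_tee_mid","cradle_cap","organiser","catch"]:
    for n in("scene","top"):
        m=models.mark_of(n,th); r[n]=m
        print(th,n,[(np.round(x["location"],1).tolist(),round(x["p"],2)) for x in m[:5]])
    if r["scene"] and r["top"]:
        P,e=tri(r["scene"][0]["location"],r["top"][0]["location"]);print("   ",P.round(4),round(e,4))
for n,b in(("scene",(170,270,270,380)),("scene",(250,400,90,290)),("top",(150,225,205,305)),("top",(125,210,330,450))):
    p=np.load(f"pics/{n}_p.npy")[b[0]:b[1],b[2]:b[3]]
    cv2.imwrite(f"pics/z_{n}_{b[0]}.png",cv2.resize(p,None,fx=(k:=min(780/p.shape[1],580/p.shape[0])),fy=k,interpolation=cv2.INTER_CUBIC))
print(monitor.get_obs()["t"])
E
```

```text
peg_cap_mid scene [([236.8, 305.5], 0.7)]
peg_cap_mid top [([178.8, 283.2], 0.76)]
    [0.5468 0.1217 0.0436] 0.0063
peg_hook_mid scene [([223.7, 320.6], 0.68)]
peg_hook_mid top [([183.0, 266.2], 0.71)]
    [0.5356 0.1764 0.0452] 0.0133
peg_ring_mid scene [([257.3, 121.9], 0.72), ([175.6, 307.0], 0.65), ([209.3, 327.8], 0.63), ([148.0, 360.9], 0.63)]
peg_ring_mid top [([250.7, 136.3], 0.78), ([248.5, 216.8], 0.71), ([189.1, 243.9], 0.53), ([188.5, 266.1], 0.24)]
    [0.3491 0.115  0.203 ] 0.7633
peg_tee_mid scene [([199.8, 343.4], 0.88)]
peg_tee_mid top [([189.6, 229.0], 0.86)]
    [0.5113 0.286  0.049 ] 0.0044
cradle_cap scene [([245.6, 300.9], 0.9)]
cradle_cap top []
organiser scene [([338.5, 192.3], 0.66)]
organiser top [([167.5, 387.1], 0.9)]
    [ 5.900e-01 -2.115e-01  1.000e-04] 0.0037
catch scene [([355.1, 123.4], 0.91), ([199.5, 345.4], 0.56)]
catch top [([168.0, 434.8], 0.46)]
    [ 0.5777 -0.34    0.0588] 0.0042
0.9
```

View pics/z_top_150.png

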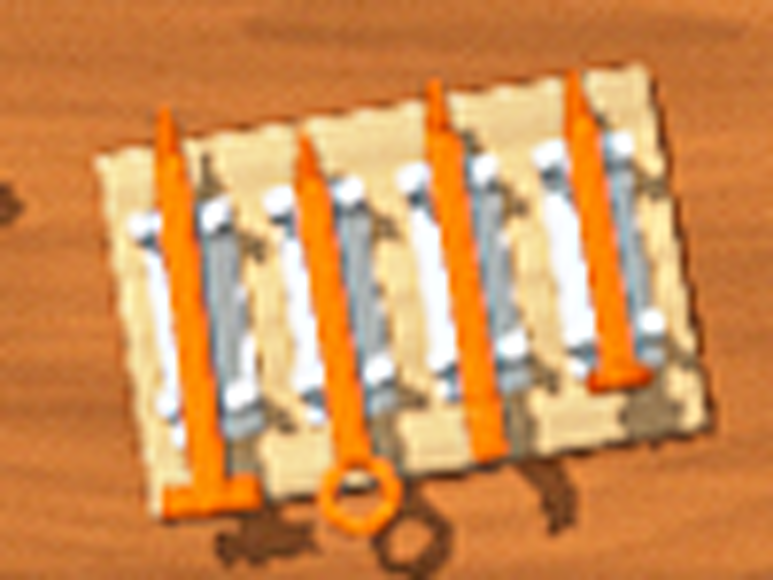

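View pics/z_top_125.png

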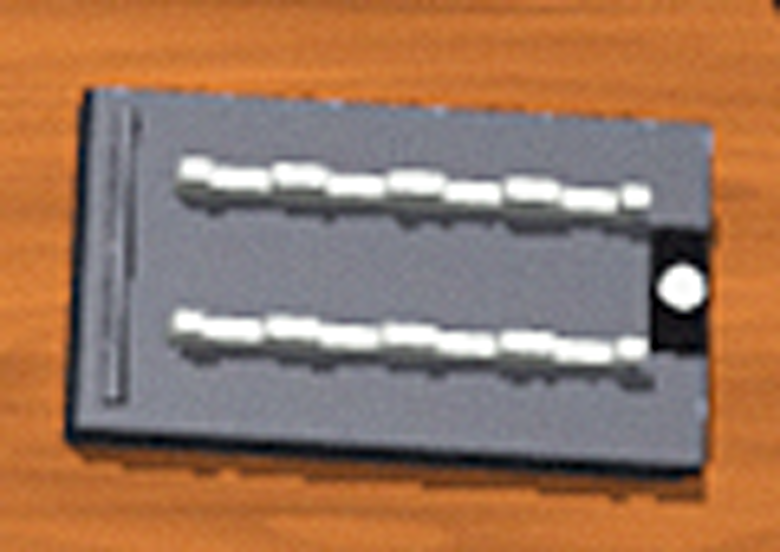

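View pics/z_scene_170.png

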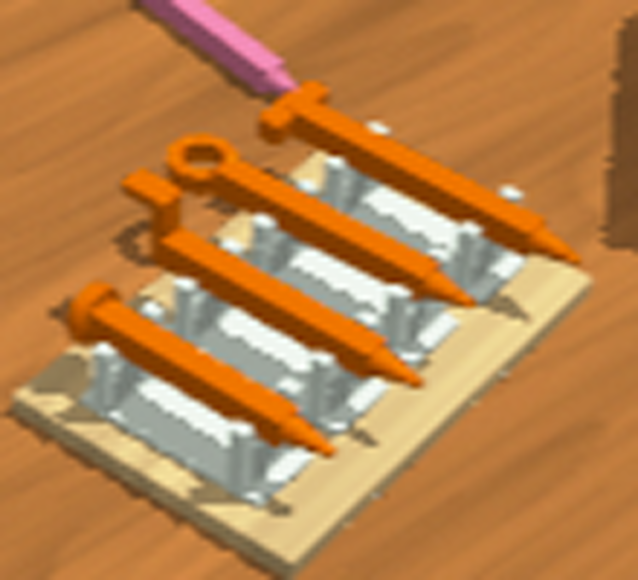

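View pics/z_scene_250.png

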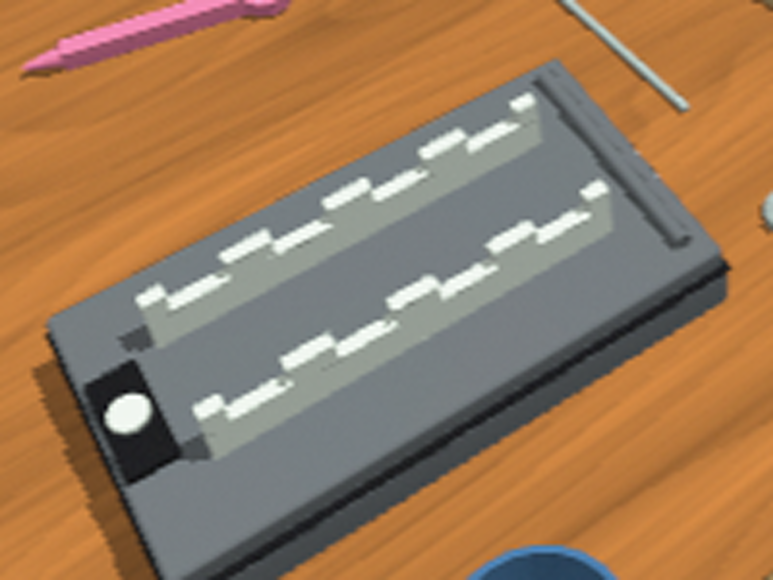

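From the robot's left to right the row is tee, ring, hook, cap. The catch is at the organiser's -y end, so from the catch outwards it must also be tee, ring, hook, cap. Now I'll refine the poses from depth in both views.

```bash
cat >> h.py <<'E'
def cloud(n,p,d):
    c=C[n];h,w=d.shape;v,u=np.mgrid[:h,:w];K=c["mtx"]
    P=np.stack([(u-K[0,2])/K[0,0]*d,(v-K[1,2])/K[1,1]*d,d],-1)
    W=(P-c["t"])@c["R"]; W[d==0]=np.nan
    return W
E
python3 - <<'E'
from h import *
import cv2
for n in("scene","top"):
    p=np.load(f"pics/{n}_p.npy");d=np.load(f"pics/{n}_d.npy");W=cloud(n,p,d)
    hsv=cv2.cvtColor(p,cv2.COLOR_BGR2HSV)
    near=lambda c,rx,ry:(abs(W[...,0]-c[0])<rx)&(abs(W[...,1]-c[1])<ry)
    m=near((.53,.2),.14,.16)&(hsv[...,1]>225)&(hsv[...,0]<13)&(hsv[...,2]>150)&(W[...,2]>.035)
    nl,lab=cv2.connectedComponents(m.astype(np.uint8),connectivity=4)
    print(n)
    for i in range(1,nl):
        q=W[lab==i]
        if len(q)<25: continue
        zt=np.percentile(q[:,2],80)
        k=q[abs(q[:,2]-zt)<.006] if n=="scene" else q
        vx,vy,x0,y0=cv2.fitLine(k[:,:2].astype(np.float32),cv2.DIST_HUBER,0,.001,.001).ravel()
        if vx<0:vx,vy=-vx,-vy
        s=(q[:,0]-x0)*vx+(q[:,1]-y0)*vy
        print(len(q),"yaw",round(np.arctan2(vy,vx),3),"c",np.round([x0,y0],4),"ends",np.round([[x0+vx*a,y0+vy*a] for a in(s.min(),s.max())],4).tolist(),"L",round(np.ptp(s),4),"ztop",round(zt,4),np.round(np.percentile(q[:,2],[5,50,95]),4))
    # organiser
    g=near((.59,-.21),.14,.2)
    lid=g&(abs(W[...,2]-.045)<.012)&(hsv[...,1]<90)&(hsv[...,2]<170)
    q=W[lid];print(" lid n",len(q),"z",np.round(np.percentile(q[:,2],[10,50,90]),4))
    r=cv2.minAreaRect((q[:,:2]*1000).astype(np.float32));print("  rect",r)
    wt=g&(W[...,2]>.056)&(W[...,2]<.1)&(hsv[...,1]<70)&(hsv[...,2]>190)
    q=W[wt];print(" comb n",len(q),"z",np.round(np.percentile(q[:,2],[10,50,90]),4),cv2.minAreaRect((q[:,:2]*1000).astype(np.float32)), q.mean(0).round(4))
E
```

```text
scene
 lid n 9479 z [0.0421 0.0441 0.05  ]
  rect ((584.9556274414062, -208.87271118164062), (295.9172668457031, 167.7458038330078), 86.73719787597656)
 comb n 784 z [0.0645 0.0674 0.0787] ((583.3204345703125, -223.6063232421875), (245.95425415039062, 83.75228118896484), 86.95209503173828) [ 0.5867 -0.2169  0.0711]
top
 lid n 4403 z [0.0414 0.0457 0.0506]
  rect ((582.6237182617188, -210.8680877685547), (298.46588134765625, 167.49270629882812), 86.75016784667969)
 comb n 466 z [0.0622 0.0706 0.0814] ((583.7770385742188, -226.45843505859375), (246.05931091308594, 82.54528045654297), 86.70916748046875) [ 0.5836 -0.2175  0.0719]
```

```bash
python3 - <<'E'
from h import *
import cv2
for n in("scene","top"):
    p=np.load(f"pics/{n}_p.npy");d=np.load(f"pics/{n}_d.npy");W=cloud(n,p,d)
    hsv=cv2.cvtColor(p,cv2.COLOR_BGR2HSV)
    near=lambda c,rx,ry:(abs(W[...,0]-c[0])<rx)&(abs(W[...,1]-c[1])<ry)
    m=near((.53,.2),.14,.16)&(W[...,2]>.03)&(hsv[...,0]<20)&(hsv[...,1]>200)
    nl,lab=cv2.connectedComponents(m.astype(np.uint8),connectivity=4)
    print(n,m.sum(), nl)
    for i in range(1,nl):
        q=W[lab==i]
        if len(q)<25: continue
        zt=np.percentile(q[:,2],80)
        k=q[abs(q[:,2]-zt)<.004] if n=="scene" else q
        vx,vy,x0,y0=cv2.fitLine(k[:,:2].astype(np.float32),cv2.DIST_HUBER,0,.001,.001).ravel()
        if vx<0:vx,vy=-vx,-vy
        s=(q[:,0]-x0)*vx+(q[:,1]-y0)*vy
        print(len(q),"yaw",round(np.arctan2(vy,vx),3),"c",np.round([x0,y0],4),"ends",np.round([[x0+vx*a,y0+vy*a] for a in(s.min(),s.max())],4).tolist(),"L",round(np.ptp(s),4),"ztop",round(zt,4),np.round(np.percentile(q[:,2],[5,50,95]),4))
    wt=near((.53,.2),.14,.16)&(hsv[...,1]<60)&(W[...,2]>.036)&(hsv[...,2]>150)
    nl,lab,st,ce=cv2.connectedComponentsWithStats(wt.astype(np.uint8))
    for i in range(1,nl):
        q=W[lab==i]; print("  prong",len(q),q.mean(0).round(4))
E
```

```text
scene 1514 4
397 yaw 0.149 c [0.5126 0.2844] ends [[0.4312, 0.2722], [0.5907, 0.2961]] L 0.1612 ztop 0.0533 [0.0416 0.051  0.0544]
773 yaw -0.272 c [0.516  0.2022] ends [[0.4236, 0.228], [0.5987, 0.1791]] L 0.1818 ztop 0.0536 [0.0422 0.0513 0.0704]
344 yaw 0.168 c [0.5442 0.1238] ends [[0.4789, 0.1127], [0.6095, 0.1348]] L 0.1325 ztop 0.0535 [0.0432 0.0515 0.056 ]
  prong 3 [0.4739 0.2956 0.049 ]
  prong 14 [0.4792 0.2636 0.0442]
  prong 5 [0.482  0.2398 0.0492]
  prong 6 [0.5444 0.3068 0.0486]
  prong 16 [0.4885 0.2101 0.0432]
  prong 1 [0.5271 0.284  0.0362]
  prong 27 [0.5504 0.2687 0.0445]
  prong 7 [0.4929 0.188  0.049 ]
  prong 14 [0.4978 0.1561 0.0446]
  prong 20 [0.5595 0.2227 0.044 ]
  prong 8 [0.5017 0.1338 0.0481]
  prong 9 [0.5631 0.1997 0.0495]
  prong 1 [0.5254 0.1733 0.0367]
  prong 21 [0.5077 0.1039 0.0433]
  prong 1 [0.5471 0.1765 0.0369]
  prong 16 [0.5676 0.1691 0.0448]
  prong 10 [0.5722 0.1486 0.0466]
  prong 1 [0.5563 0.1224 0.0369]
  prong 17 [0.5774 0.1162 0.0437]
  prong 1 [0.5993 0.1298 0.0454]
top 774 5
158 yaw 0.157 c [0.5344 0.1229] ends [[0.4804, 0.1143]
[... 487 characters left out ...]
prong 11 [0.563  0.196  0.0465]
  prong 10 [0.5682 0.1685 0.0434]
  prong 11 [0.5583 0.2223 0.0438]
  prong 10 [0.5536 0.2487 0.0448]
  prong 10 [0.5447 0.3023 0.0463]
  prong 10 [0.5484 0.2741 0.045 ]
  prong 1 [0.5423 0.1716 0.053 ]
  prong 1 [0.5262 0.1137 0.0576]
  prong 1 [0.5218 0.1686 0.0465]
  prong 1 [0.5083 0.1106 0.0547]
  prong 10 [0.5057 0.1023 0.0446]
  prong 1 [0.5022 0.1652 0.0532]
  prong 9 [0.4969 0.1573 0.0454]
  prong 9 [0.5005 0.1298 0.0455]
  prong 9 [0.4921 0.184  0.0452]
  prong 10 [0.483  0.2367 0.0443]
  prong 10 [0.4864 0.2089 0.0467]
  prong 2 [0.4905 0.1029 0.0505]
  prong 11 [0.4779 0.2623 0.0452]
  prong 1 [0.4808 0.162  0.0526]
  prong 6 [0.4738 0.2913 0.0484]
```

```bash
python3 - <<'E'
from h import *
import cv2
yaw=-.057
for n in("scene","top"):
    p=np.load(f"pics/{n}_p.npy");d=np.load(f"pics/{n}_d.npy");W=cloud(n,p,d)
    hsv=cv2.cvtColor(p,cv2.COLOR_BGR2HSV)
    g=(abs(W[...,0]-.59)<.14)&(abs(W[...,1]+.21)<.2)
    wt=g&(W[...,2]>.06)&(W[...,2]<.1)&(hsv[...,1]<70)&(hsv[...,2]>190)
    q=W[wt]; c=np.array([.584,-.21]); R=np.array([[np.cos(yaw),-np.sin(yaw)],[np.sin(yaw),np.cos(yaw)]])
    l=(q[:,:2]-c)@R   # local
    for s in(-1,1):
        k=l[(abs(l[:,0]-36*.001*s)<.015)&(abs(l[:,1])<.122)]; kk=cv2.fitLine((k*1000).astype(np.float32),cv2.DIST_L2,0,.1,.001).ravel()
        print(n,s,len(k),k.mean(0).round(4),"slope",round(kk[0]/kk[1],4),"y",np.round([k[:,1].min(),k[:,1].max()],4))
    # teeth
    t=q[:,2]>.074
    k=np.sort(l[t&(abs(l[:,1])<.122)][:,1]);b=np.split(k,np.where(np.diff(k)>.008)[0]+1);print([(round(x.min(),3),round(x.max(),3)) for x in b])
    bm=l[(q[:,2]<.2)&(l[:,1]<-.122)];print("btn",bm.mean(0) if len(bm) else None)
# tcp info
o=monitor.get_obs();from scipy.spatial.transform import Rotation as Ro
print(Ro.from_quat(o["tcp_rot"]).as_matrix().round(3),o["tool_pos"])
c=np.array([.584,-.21])
for i,y in enumerate((-.081,-.027,.027,.081)):print(i,c+[-np.sin(yaw)*y,np.cos(yaw)*y])
E
```

```text
scene -1 357 [-0.0355 -0.0037] slope 0.002 y [-0.1057  0.1092]
scene 1 414 [ 0.0365 -0.0054] slope 0.0037 y [-0.1058  0.1091]
[(np.float64(-0.106), np.float64(-0.095)), (np.float64(-0.064), np.float64(-0.041)), (np.float64(-0.01), np.float64(0.013)), (np.float64(0.044), np.float64(0.067)), (np.float64(0.097), np.float64(0.109))]
btn None
top -1 217 [-0.036 -0.003] slope 0.0011 y [-0.1077  0.1064]
top 1 221 [0.0359 0.0006] slope 0.0048 y [-0.1096  0.1066]
[(np.float64(-0.108), np.float64(-0.097)), (np.float64(-0.082), np.float64(-0.082)), (np.float64(-0.067), np.float64(-0.043)), (np.float64(-0.013), np.float64(0.011)), (np.float64(0.042), np.float64(0.065)), (np.float64(0.094), np.float64(0.107))]
btn [-0.00333508 -0.12488045]
[[ 0.956  0.294  0.   ]
 [ 0.294 -0.956  0.   ]
 [ 0.    -0.    -1.   ]] [ 0.15454613 -0.50174377  0.23927465]
0 [ 0.5793855  -0.29086845]
1 [ 0.58246183 -0.23695615]
2 [ 0.58553817 -0.18304385]
3 [ 0.5886145  -0.12913155]
```

Organiser centre is (0.584, -0.210), yaw about -3.3°, and tooth gaps confirm the bays at ±27 and ±81 mm. The board yaw is about 9.4° and peg mids are at z≈0.046. I'm approaching the tee first, with a narrow opening.

```bash
python3 -m crank '[[-0.2,30,27,-2,-0.5],[-0.2,30,27,-2,-0.5],[-0.2,30,27,-2,-0.5],[-0.2,30,27,-2,-0.5],[-0.2,30,27,-2,-0.5],[-0.2,30,27,-2,-0.5],[-0.2,30,27,-2,-0.5],[-0.2,30,27,-2,-0.5],[-0.2,30,27,-2,-0.5],[-0.2,30,27,-2,-0.5],[-0.2,5,40,-2,-0.4],[-0.2,5,40,-2,-0.4],[-0.2,5,40,-2,-0.4],[-0.2,5,40,-2,-0.4],[-0.2,5,40,-2,-0.4],[-0.2,5,40,-2,-0.4],[-0.2,5,40,-2,-0.3]]' 30; cat > st.py <<'E'
from h import *
from scipy.spatial.transform import Rotation as Ro
o=monitor.get_obs();R=Ro.from_quat(o["tcp_rot"]).as_matrix()
print("t",round(o["t"],2),"pos",(o["tool_pos"]*1000).round(1),"yaw",np.degrees(np.arctan2(R[1,0],R[0,0])).round(2),"tilt",R[2,2].round(4),"w",round(o["gripper_width"],3),"F",o["contact_force"].round(1))
E
python3 st.py
```

```text
t: 2.32
tool_pos: [0.4968, 0.0628, 0.2041]
tcp_rot: [0.997, 0.073, 0.002, 0.003]
contact_force: [0.5, -0.4, -0.6]
gripper_width: 0.401
t 2.32 pos [496.8  62.8 204.1] yaw 8.32 tilt -1.0 w 0.401 F [ 0.5 -0.4 -0.6]
```

```bash
python3 -m crank '[[-0.2,3,38,0,0.2],[-0.2,3,38,0,0.2],[-0.2,3,38,-8,0.2],[-0.2,3,38,-8,0.2],[-0.2,2,36,-8,0.2],[-0.2,0,25,-8,0.1],[-0.2,0,8,-8,0],[-0.2,0,0,0,0],[-0.2,0,0,0,0]]'; python3 st.py
python3 - <<'E'
from h import *
import cv2
for n in("scene","top"):
    p,d=vision.grab_frame(n);np.save(f"pics/{n}1_d.npy",d)
    cv2.imwrite(f"pics/{n}1.png",p)
E
```

```text
t: 3.07
tool_pos: [0.5227, 0.2423, 0.1617]
tcp_rot: [0.99, 0.137, -0.001, -0.02]
contact_force: [0.1, -0.1, 1.3]
gripper_width: 0.398
t 3.07 pos [522.7 242.3 161.7] yaw 15.7 tilt -0.9992 w 0.398 F [ 0.1 -0.1  1.3]
```

View pics/scene1.png

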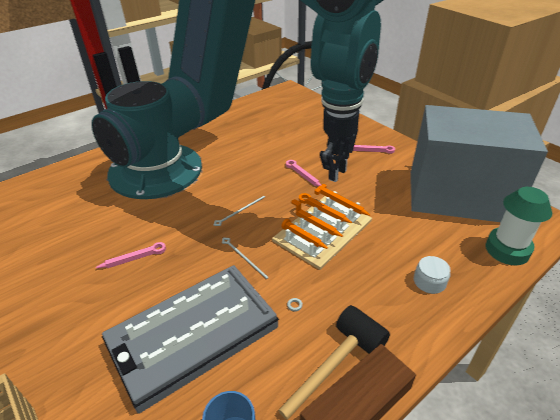

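View pics/top1.png

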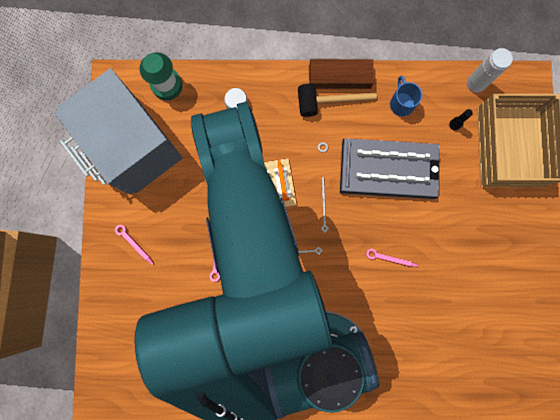

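The scene view shows the gripper over the board at about (337,165), not yet settled. It is 40 mm short and tilted, so I'll check with idle rows.

```bash
python3 -m crank '[[-0.2,0,0,0,0],[-0.2,0,0,0,0]]' >/dev/null; python3 st.py; python3 -c "
from rig import monitor;o=monitor.get_obs();print(o['qpos'].round(3),o['joint_velocities'].round(3))"
```

```text
t 3.33 pos [523.1 240.4 163.1] yaw 15.51 tilt -0.9992 w 0.404 F [-0.  -0.2  0.5]
[ 0.27   0.375 -0.091  1.099  0.04   3.141] [-0.013 -0.012  0.     0.002 -0.002  0.001]
```

Joint 6 is at its range end (3.141). The half-turned grasp gives q6 ≈ 0.34 here and -0.3 at the organiser, so I'm turning the tool +174°.

```bash
python3 -m crank '[[-0.2,0,2,0,7],[-0.2,0,2,0,7],[-0.2,0,2,0,7],[-0.2,0,2,0,7],[-0.2,0,2,0,7],[-0.2,0,2,0,7],[-0.2,0,2,0,7],[-0.2,0,2,0,7],[-0.2,0,2,0,7],[-0.2,0,2,0,7],[-0.2,0,2,0,7],[-0.2,0,2,0,7],[-0.2,0,2,0,7],[-0.2,0,2,0,7],[-0.2,0,2,0,7],[-0.2,0,2,0,7],[-0.2,0,2,0,7],[-0.2,0,2,0,7],[-0.2,0,2,0,7],[-0.2,0,2,0,7]]'; python3 st.py;python3 -c "
from rig import monitor;o=monitor.get_obs();print(o['qpos'].round(3))
from scipy.spatial.transform import Rotation as Ro
print(Ro.from_quat(o['tcp_rot']).as_matrix().round(3))"
```

```text
t: 5.0
tool_pos: [0.5268, 0.2709, 0.1729]
tcp_rot: [0.186, 0.982, -0.014, -0.006]
contact_force: [0.5, -0.6, -0.5]
gripper_width: 0.399
t 5.0 pos [526.8 270.9 172.9] yaw 158.54 tilt -0.9995 w 0.399 F [ 0.5 -0.6 -0.5]
[ 0.346  0.423  0.014  1.187 -0.019  0.721]
[[-0.931  0.366 -0.018]
 [ 0.366  0.93  -0.026]
 [ 0.007 -0.031 -1.   ]]
```

```bash
python3 -m crank '[[-0.2,-3,3,-8,6],[-0.2,-3,3,-8,6],[-0.2,-3,3,-8,6],[-0.2,-3,3,-8,6],[-0.2,-3,1,-8,6],[-0.2,0,0,-8,1],[-0.2,0,0,0,0],[-0.2,0,0,0,0]]' >/dev/null; python3 st.py
python3 - <<'E'
from h import *
import cv2
p,d=vision.grab_frame("scene");p=p[80:260,240:440]
cv2.imwrite(f"pics/s2.png",cv2.resize(p,None,fx=3.2,fy=3.2,interpolation=cv2.INTER_CUBIC))
E
```

```text
t 5.67 pos [513.2 281.2 126.8] yaw -169.11 tilt -0.9996 w 0.404 F [ 0.3 -0.1  0.8]
```

View pics/s2.png

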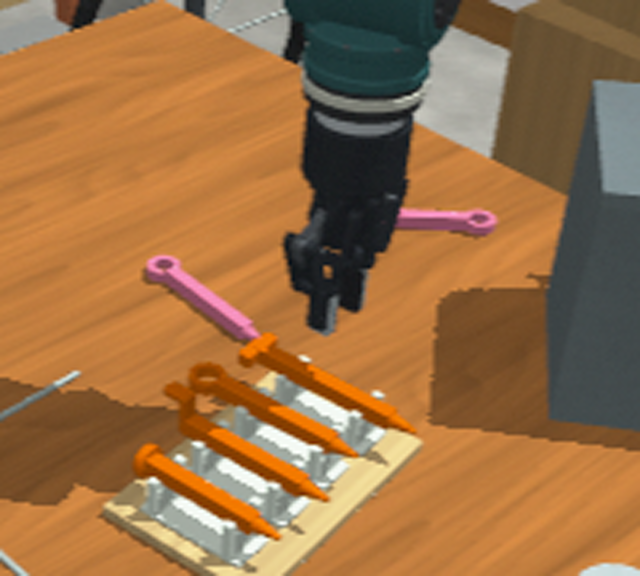

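The view shows the open fingers straddling the line of the tee peg, whose crossbar is at about (262,350). I'll descend and grip.

```bash
python3 -m crank '[[-0.2,-1,1,-20,-1.4],[-0.2,-1,1,-20,0],[-0.2,0,0,-20,0],[-0.2,0,0,-12,0],[-0.2,0,0,-10,0],[-0.2,0,0,-5,0],[-0.2,0,0,0,0]]' >/dev/null; python3 st.py
```

```text
t 6.3 pos [515.3 282.9  40.6] yaw -171.7 tilt -0.9996 w 0.4 F [ 0.1 -0.9  0.3]
```

```bash
python3 -m crank '[[-0.2,-3,0,-4,0.8],[-0.2,0,0,0,0],[-1,0,0,0,0],[-1,0,0,0,0],[-1,0,0,0,0],[-1,0,0,0,0],[-1,0,0,0,0],[-1,0,0,0,0]]' 30 >/dev/null; python3 st.py
python3 -m crank '[[-1,0,0,15,0],[-1,0,0,20,0],[-1,0,0,20,0],[-1,0,0,30,0],[-1,0,0,35,0],[-1,0,0,0,0]]' >/dev/null; python3 st.py
python3 - <<'E'
from h import *
import cv2
p,d=vision.grab_frame("scene");p=p[80:260,240:440]
cv2.imwrite(f"pics/s3.png",cv2.resize(p,None,fx=3.2,fy=3.2,interpolation=cv2.INTER_CUBIC))
E
```

```text
t 6.97 pos [514.  283.4  39.7] yaw -170.99 tilt -0.9996 w 0.155 F [ 0.2 -0.4 -0.6]
t 7.47 pos [511.7 282.5 163.1] yaw -171.0 tilt -0.9996 w 0.154 F [-0.3  0.6  1. ]
```

View pics/s3.png

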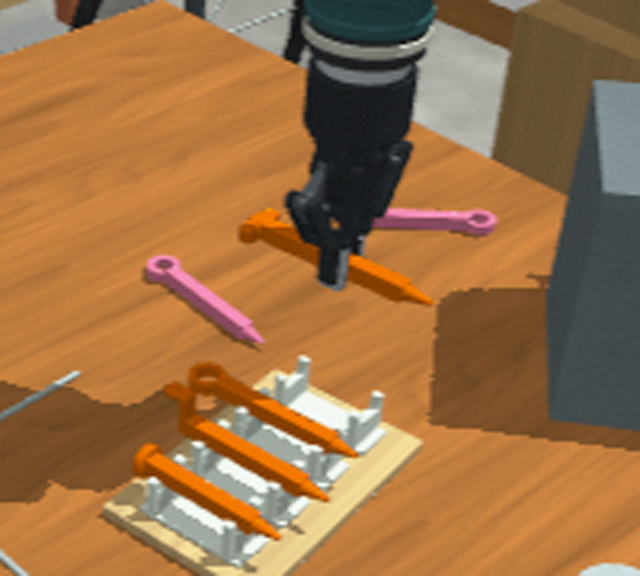

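The tee is held level. Now carrying it to the bay next to the catch at (579, -290).

```bash
python3 -m crank '[[-1,4,-20,2,-0.7],[-1,4,-38,0,-0.7],[-1,4,-38,0,-0.7],[-1,4,-38,0,-0.7],[-1,4,-38,0,-0.7],[-1,4,-38,0,-0.7],[-1,4,-38,0,-0.7],[-1,4,-38,0,-0.7],[-1,4,-38,0,-0.7],[-1,4,-38,0,-0.7],[-1,4,-38,0,-0.7],[-1,4,-38,0,-0.7],[-1,4,-38,0,-0.7],[-1,4,-38,0,-0.7],[-1,4,-38,0,-0.7],[-1,4,-15,0,-0.7],[-1,0,0,0,0],[-1,0,0,0,0]]' >/dev/null; python3 st.py
```

```text
t 9.02 pos [ 566.6 -311.3  145.5] yaw 177.4 tilt -0.9997 w 0.155 F [ 0.1 -0.7 -0.3]
```

```bash
python3 -m crank '[[-1,8,11,0,-0.4],[-1,6,10,0,-0.3],[-1,0,0,0,0],[-1,0,0,0,0]]' >/dev/null; python3 st.py
python3 - <<'E'
from h import *
import cv2
p,d=vision.grab_frame("scene");np.save("pics/sd.npy",d);p=p[180:420,80:340]
cv2.imwrite(f"pics/s4.png",cv2.resize(p,None,fx=2.4,fy=2.4,interpolation=cv2.INTER_CUBIC))
E
```

```text
t 9.35 pos [ 579.9 -285.7  143.3] yaw 176.82 tilt -0.9997 w 0.156 F [-0.7 -0.2 -0.1]
```

View pics/s4.png

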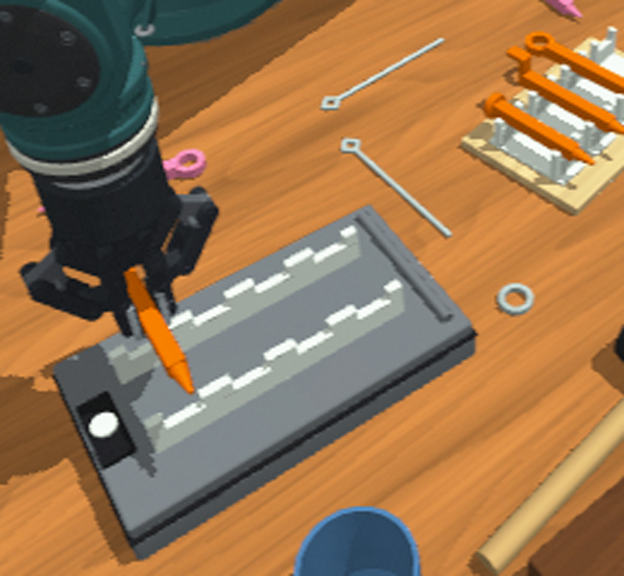

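The tee is over the bay next to the catch (tip at about 190,385 in the crop). I'll descend in two stages.

```bash
python3 -m crank '[[-1,0,-3,-20,0],[-1,0,-2,-20,0],[-1,0,0,-12,0],[-1,0,0,-5,0],[-1,0,0,0,0]]' >/dev/null; python3 st.py
```

```text
t 9.82 pos [ 579.8 -289.4   86.2] yaw 177.06 tilt -0.9997 w 0.153 F [-0.2  0.1  0.5]
```

```bash
python3 -m crank '[[-1,1,-1,-10,0],[-1,0,0,-5,0],[-1,0,0,-2,0],[-1,0,0,0,0]]' >/dev/null; python3 st.py
```

```text
t 10.15 pos [ 581.5 -290.7   69.5] yaw 177.1 tilt -0.9997 w 0.16 F [-0.1 -0.3 -0.4]
```

```bash
python3 -m crank '[[-0.2,0,0,0,0],[-0.2,0,0,0,0],[-0.2,0,0,0,0],[-0.2,0,0,0,0]]' >/dev/null; python3 st.py; python3 -m crank '[[-0.2,0,0,20,0],[-0.2,0,0,30,0],[-0.2,0,10,35,0],[-0.2,0,30,10,0],[-0.2,0,40,0,0],[-0.2,0,40,0,0]]' >/dev/null; python3 st.py
python3 - <<'E'
from h import *
import cv2
p,d=vision.grab_frame("scene");np.save("pics/sd.npy",d);p=p[180:420,80:340]
cv2.imwrite(f"pics/s5.png",cv2.resize(p,None,fx=2.4,fy=2.4,interpolation=cv2.INTER_CUBIC))
E
```

```text
t 10.48 pos [ 582.  -291.1   70.7] yaw 177.1 tilt -0.9997 w 0.397 F [0.9 0.2 0.1]
t 10.98 pos [ 581.3 -174.   169.8] yaw 176.6 tilt -0.9997 w 0.4 F [ 0.8  0.4 -0.7]
```

View pics/s5.png

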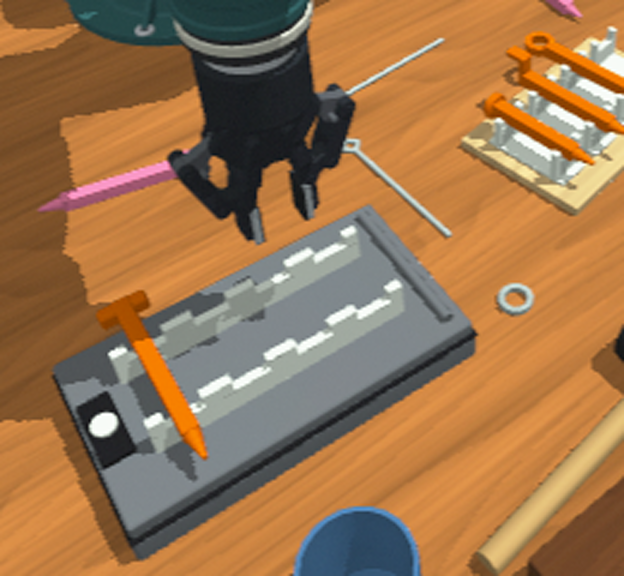

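The tee lies in both combs next to the catch (head at 125,310, tip at 203,455). Next is the ring peg.

```bash
python3 -m crank '[[-0.2,-6,38,-2,1.2],[-0.2,-6,38,-2,1.2],[-0.2,-6,38,-2,1.2],[-0.2,-6,38,-2,1.2],[-0.2,-6,38,-2,1.2],[-0.2,-6,38,-2,1.2],[-0.2,-6,38,-4,1.2],[-0.2,-6,38,-4,1.2],[-0.2,-6,38,-4,1.2],[-0.2,-4,15,-4,1.2],[-0.2,0,0,0,0],[-0.2,0,0,0,0]]' >/dev/null; python3 st.py
python3 - <<'E'
from h import *
import cv2
p,d=vision.grab_frame("scene");W=cloud("scene",p,d);hsv=cv2.cvtColor(p,cv2.COLOR_BGR2HSV)
m=(abs(W[...,0]-.58)<.14)&(abs(W[...,1]+.29)<.05)&(W[...,2]>.055)&(hsv[...,0]<20)&(hsv[...,1]>200)
q=W[m];print(len(q))
k=q[(q[:,2]>.078)]
l=cv2.fitLine(k[:,:2].astype(np.float32),cv2.DIST_HUBER,0,.001,.001).ravel();s=(q[:,:2]-l[2:])@l[:2]
print(l,[(l[2:]+l[:2]*a).round(4) for a in(s.min(),s.max())],np.percentile(q[:,2],[50,80,95]).round(4))
E
```

```text
t 12.03 pos [518.7 204.7 145.1] yaw -170.35 tilt -0.9997 w 0.399 F [ 0.3 -0.4  0.1]
679
[ 0.99836546 -0.05715239  0.5692978  -0.29147774] [array([ 0.4983, -0.2874]), array([ 0.6621, -0.2968])] [0.0813 0.0824 0.0834]
```

The tee measures mid (0.580, -0.292), top 0.082, yaw -0.057, so it is right. Descending on the ring peg.

```bash
python3 -m crank '[[-0.2,-1,12,-20,0],[-0.2,-1,11,-20,0],[-0.2,0,0,-20,0],[-0.2,0,0,-10,0],[-0.2,0,0,-3,0],[-0.2,0,0,0,0]]' >/dev/null; python3 st.py
python3 - <<'E'
from h import *
import cv2
p,d=vision.grab_frame("scene");p=p[80:260,240:440]
cv2.imwrite(f"pics/s6.png",cv2.resize(p,None,fx=3.2,fy=3.2,interpolation=cv2.INTER_CUBIC))
E
```

```text
t 12.58 pos [520.9 221.2  72.1] yaw -171.03 tilt -0.9997 w 0.404 F [ 0.4 -0.1  0.2]
```

View pics/s6.png

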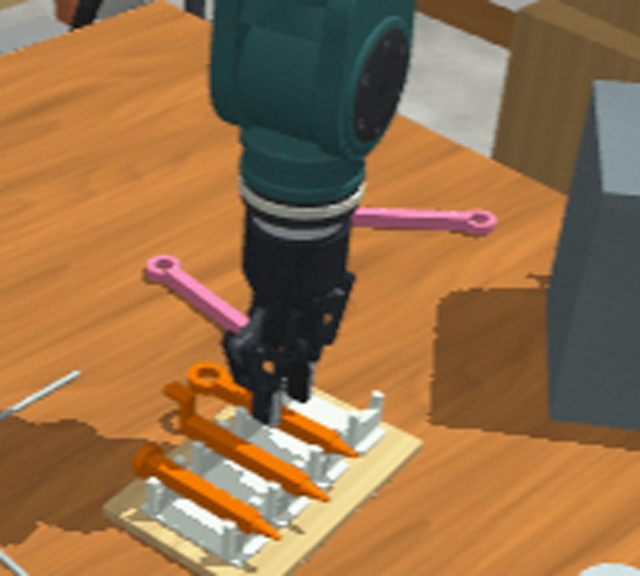

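The fingers straddle the ring peg with y 7 mm short. I'll correct it first, then lower.

```bash
python3 -m crank '[[-0.2,-4,7,0,0.3],[-0.2,0,0,0,0],[-0.2,0,0,-15,0],[-0.2,0,0,-12,0],[-0.2,0,0,-4,0],[-0.2,0,0,0,0]]' >/dev/null; python3 st.py
```

```text
t 13.13 pos [519.9 228.5  45.7] yaw -170.83 tilt -0.9996 w 0.399 F [-0.3  0.2  0.7]
```

```bash
python3 -m crank '[[-0.2,-4,0,-7,0],[-0.2,0,0,-1,0],[-0.2,0,0,0,0],[-1,0,0,0,0],[-1,0,0,0,0],[-1,0,0,0,0],[-1,0,0,0,0],[-1,0,0,0,0],[-1,0,0,0,0]]' 30 >/dev/null; python3 st.py
python3 -m crank '[[-1,0,0,15,0],[-1,0,0,20,0],[-1,0,0,20,0],[-1,0,0,30,0],[-1,0,0,30,0],[-1,0,0,0,0]]' >/dev/null; python3 st.py
python3 - <<'E'
from h import *
import cv2
p,d=vision.grab_frame("scene");p=p[80:260,240:440]
cv2.imwrite(f"pics/s7.png",cv2.resize(p,None,fx=3.2,fy=3.2,interpolation=cv2.INTER_CUBIC))
E
```

```text
t 13.88 pos [516.8 229.   40. ] yaw -170.82 tilt -0.9995 w 0.156 F [-0.2 -0.8  1. ]
t 14.38 pos [514.6 228.3 158.2] yaw -170.83 tilt -0.9996 w 0.158 F [1.1 0.7 0.4]
```

View pics/s7.png

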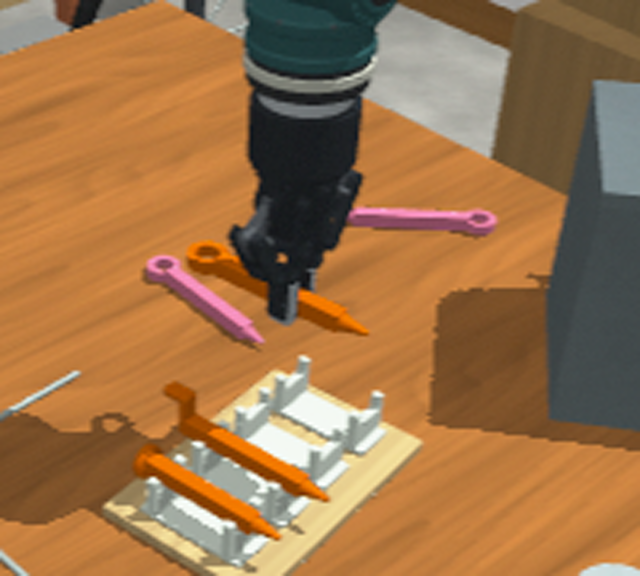

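The ring peg is held. Carrying it to the second bay at (582, -237).

```bash
python3 -m crank '[[-1,5,-20,5,-0.8],[-1,6,-36,3,-0.9],[-1,6,-36,2,-0.9],[-1,6,-36,2,-0.9],[-1,6,-36,1,-0.9],[-1,6,-36,1,-0.9],[-1,6,-36,1,-0.9],[-1,6,-36,0,-0.9],[-1,6,-36,0,-0.9],[-1,6,-36,0,-0.9],[-1,6,-36,0,-0.9],[-1,6,-36,0,-0.9],[-1,5,-30,0,-0.9],[-1,0,-8,0,0],[-1,0,0,0,0],[-1,0,0,0,0]]' >/dev/null; python3 st.py
```

```text
t 15.77 pos [ 584.2 -247.   154.9] yaw 177.16 tilt -0.9998 w 0.156 F [-0.3  0.   0.1]
```

```bash
python3 -m crank '[[-1,-1,5,-20,0],[-1,0,5,-20,0],[-1,0,0,-15,0],[-1,0,0,-8,0],[-1,0,0,-3,0],[-1,0,0,0,0]]' >/dev/null; python3 st.py
```

```text
t 16.27 pos [ 582.1 -228.6   85.7] yaw 177.55 tilt -0.9999 w 0.159 F [-0.9 -0.7 -0.1]
```

```bash
python3 -m crank '[[-1,1,-8,0,-0.5],[-1,0,0,0,0],[-1,0,0,0,0]]' >/dev/null; python3 st.py
python3 - <<'E'
from h import *
import cv2
p,d=vision.grab_frame("scene");p=p[180:420,80:340]
cv2.imwrite(f"pics/s8.png",cv2.resize(p,None,fx=2.4,fy=2.4,interpolation=cv2.INTER_CUBIC))
E
```

```text
t 16.52 pos [ 584.  -236.7   87.5] yaw 177.09 tilt -0.9999 w 0.154 F [-0.8  0.1 -0.6]
```

View pics/s8.png

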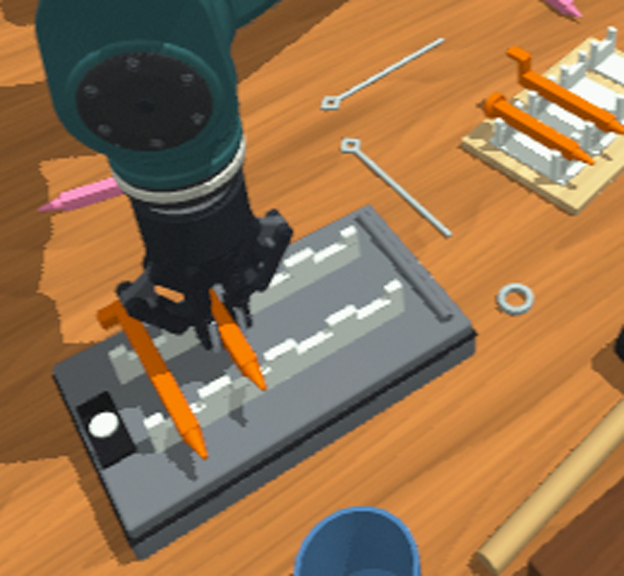

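The ring peg is over the second bay's notches (tip at 262,385) and the tee is undisturbed. Lowering and releasing.

```bash
python3 -m crank '[[-1,-1,0,-11,0],[-1,0,0,-5,0],[-1,0,0,-2,0],[-1,0,0,0,0]]' >/dev/null; python3 st.py
python3 -m crank '[[-0.25,0,0,0,0],[-0.25,0,0,0,0],[-0.25,0,0,0,0],[-0.25,0,0,0,0]]' >/dev/null; python3 st.py
```

```text
t 16.9 pos [ 584.  -237.9   71. ] yaw 177.03 tilt -0.9998 w 0.153 F [-0.2 -0.4  0.4]
t 17.23 pos [ 584.6 -238.2   72.2] yaw 177.03 tilt -0.9998 w 0.375 F [0.1 0.6 1.2]
```

```bash
python3 -m crank '[[-0.2,0,0,20,0],[-0.2,0,0,30,0],[-0.2,0,10,35,0],[-0.2,-2,30,10,1],[-0.2,-6,38,-2,1],[-0.2,-6,38,-2,1.2],[-0.2,-6,38,-2,1.2],[-0.2,-6,38,-2,1.2],[-0.2,-6,38,-2,1.2],[-0.2,-6,38,-2,1.2],[-0.2,-6,38,-4,1.2],[-0.2,-6,38,-4,1.2],[-0.2,-6,38,-4,1.2],[-0.2,-3,20,-4,1],[-0.2,0,0,0,0],[-0.2,0,0,0,0]]' >/dev/null; python3 st.py
python3 - <<'E'
from h import *
import cv2
p,d=vision.grab_frame("scene");W=cloud("scene",p,d);hsv=cv2.cvtColor(p,cv2.COLOR_BGR2HSV)
for y in(-.291,-.237):
    m=(abs(W[...,0]-.58)<.14)&(abs(W[...,1]-y)<.025)&(W[...,2]>.055)&(hsv[...,0]<20)&(hsv[...,1]>200)
    q=W[m];k=q[(q[:,2]>.078)]
    l=cv2.fitLine(k[:,:2].astype(np.float32),cv2.DIST_HUBER,0,.001,.001).ravel();s=(q[:,:2]-l[2:])@l[:2]
    print(len(q),l,[(l[2:]+l[:2]*a).round(4) for a in(s.min(),s.max())],np.percentile(q[:,2],[50,80,95]).round(4))
p=p[80:420,80:440]
cv2.imwrite(f"pics/s9.png",cv2.resize(p,None,fx=1.7,fy=1.7,interpolation=cv2.INTER_CUBIC))
E
```

```text
t 18.57 pos [520.  180.3 146.2] yaw -169.91 tilt -0.9997 w 0.403 F [-0.2  0.3  0.9]
678 [ 0.9983521  -0.05738493  0.5694051  -0.29154092] [array([ 0.4984, -0.2875]), array([ 0.6617, -0.2968])] [0.0813 0.0824 0.0833]
577 [ 0.9987045  -0.05088519  0.56952804 -0.23936757] [array([ 0.4892, -0.2353]), array([ 0.6523, -0.2436])] [0.0808 0.0823 0.0834]
```

View pics/s9.png

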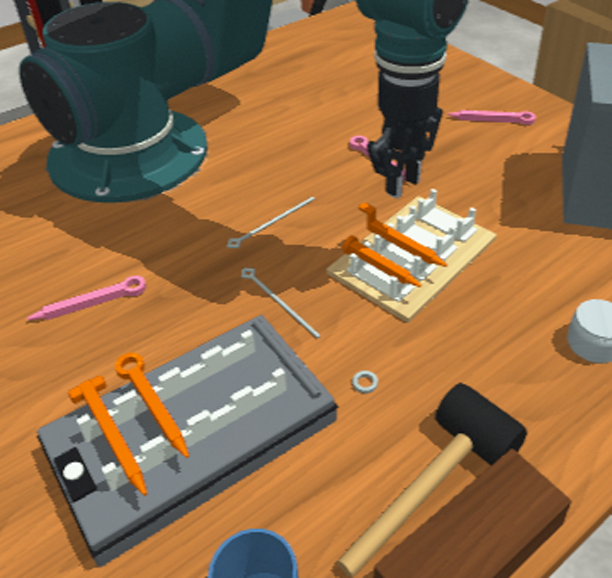

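Both placed pegs lie well: the ring peg's bar mid is at x≈0.584 with its top at 0.082. Now the hook peg.

```bash
python3 -m crank '[[-0.2,8,-2,-20,-0.4],[-0.2,5,-1,-20,0],[-0.2,0,0,-15,0],[-0.2,0,0,-10,0],[-0.2,0,0,-5,0],[-0.2,0,0,0,0]]' >/dev/null; python3 st.py
```

```text
t 19.12 pos [536.7 171.   75.8] yaw -170.84 tilt -0.9996 w 0.401 F [-0.   0.2  0. ]
```

```bash
python3 -m crank '[[-0.2,-2,6,0,0],[-0.2,0,0,0,0],[-0.2,0,0,-15,0],[-0.2,0,0,-12,0],[-0.2,0,0,-5,0],[-0.2,0,0,0,0]]' >/dev/null; python3 st.py
python3 - <<'E'
from h import *
import cv2
p,d=vision.grab_frame("scene");p=p[80:260,240:440]
cv2.imwrite(f"pics/s10.png",cv2.resize(p,None,fx=3.2,fy=3.2,interpolation=cv2.INTER_CUBIC))
E
```

```text
t 19.62 pos [537.3 176.6  47.3] yaw -170.99 tilt -0.9995 w 0.401 F [-0.4 -0.1 -0.7]
```

View pics/s10.png

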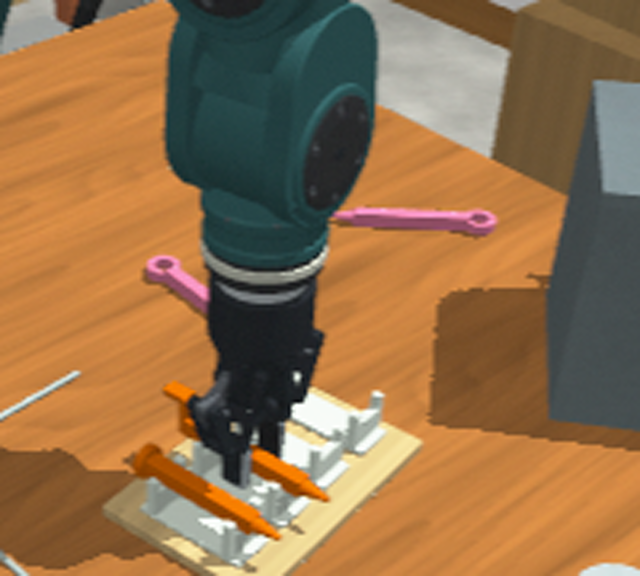

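The fingers stand on either side of the hook peg's bar, clear of the cap peg. I'll finish the descent, grip and lift.

```bash
python3 -m crank '[[-0.2,-4,0,-7,0],[-0.2,0,0,-2,0],[-0.2,0,0,0,0],[-1,0,0,0,0],[-1,0,0,0,0],[-1,0,0,0,0],[-1,0,0,0,0],[-1,0,0,0,0],[-1,0,0,0,0]]' 30 >/dev/null; python3 st.py
python3 -m crank '[[-1,0,0,15,0],[-1,0,0,20,0],[-1,0,0,20,0],[-1,0,0,30,0],[-1,0,0,30,0],[-1,0,0,0,0]]' >/dev/null; python3 st.py
python3 - <<'E'
from h import *
import cv2
p,d=vision.grab_frame("scene");p=p[80:260,240:440]
cv2.imwrite(f"pics/s11.png",cv2.resize(p,None,fx=3.2,fy=3.2,interpolation=cv2.INTER_CUBIC))
E
```

```text
t 20.42 pos [534.4 177.   40.8] yaw -170.98 tilt -0.9994 w 0.156 F [ 0.7  0.1 -0.8]
t 20.92 pos [532.1 176.5 159. ] yaw -170.99 tilt -0.9995 w 0.161 F [0.8 0.1 0.3]
```

View pics/s11.png

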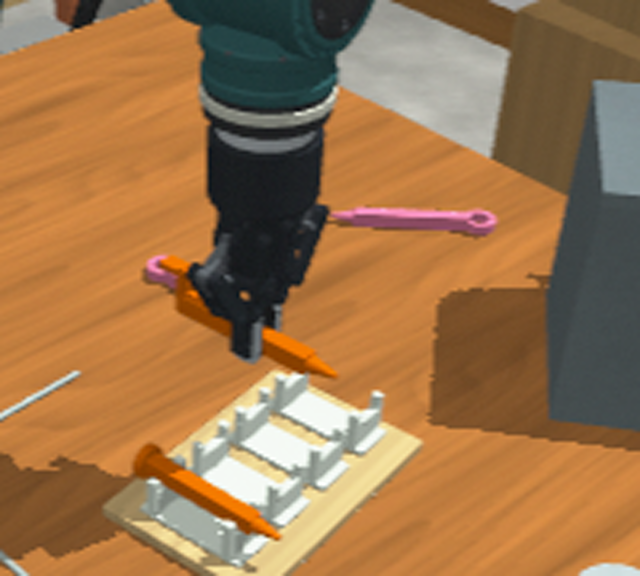

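The hook peg is held. Carrying it to the third bay at (585.5, -183).

```bash
python3 -m crank '[[-1,4,-20,6,-1],[-1,5,-34,3,-1.2],[-1,5,-34,2,-1.2],[-1,5,-34,2,-1.2],[-1,5,-34,2,-1.2],[-1,6,-34,1,-1.2],[-1,6,-34,1,-1.2],[-1,6,-34,1,-1.2],[-1,6,-34,0,-1.2],[-1,6,-32,0,-1.2],[-1,2,-20,0,-0.5],[-1,0,0,0,0],[-1,0,0,0,0],[-1,0,0,0,0]]' >/dev/null; python3 st.py
```

```text
t 22.13 pos [ 582.9 -183.3  161.5] yaw 176.24 tilt -0.9998 w 0.154 F [ 0.4 -0.6 -0.7]
```

```bash
python3 -m crank '[[-1,1,0,-20,0.4],[-1,1,0,-20,0],[-1,0,0,-20,0],[-1,0,0,-10,0],[-1,0,0,-4,0],[-1,0,0,0,0],[-1,0,0,0,0]]' >/dev/null; python3 st.py
python3 - <<'E'
from h import *
import cv2
p,d=vision.grab_frame("scene");p=p[180:420,80:340]
cv2.imwrite(f"pics/s12.png",cv2.resize(p,None,fx=2.4,fy=2.4,interpolation=cv2.INTER_CUBIC))
E
```

```text
t 22.72 pos [ 583.8 -175.    83.9] yaw 177.16 tilt -0.9999 w 0.162 F [-0.4  1.2 -0.6]
```

View pics/s12.png

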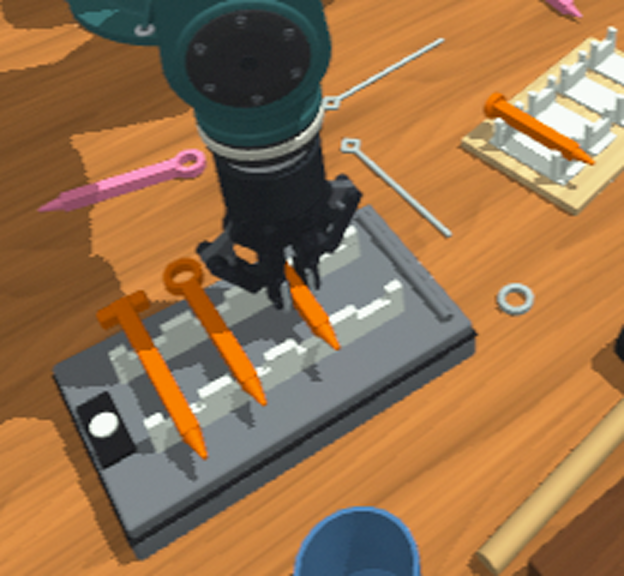

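The hook peg is just above the third bay but 8 mm too far in +y (tip at 335,345). I'll shift it, check, then lower.

```bash
python3 -m crank '[[-1,2,-8,0,-0.3],[-1,0,0,0,0],[-1,0,0,0,0]]' >/dev/null; python3 st.py; python3 -m crank '[[-1,0,0,-9,0],[-1,0,0,-4,0],[-1,0,0,-1,0],[-1,0,0,0,0]]' >/dev/null; python3 st.py
```

```text
t 23.02 pos [ 587.2 -183.8   86.2] yaw 176.88 tilt -0.9998 w 0.156 F [-1.   0.4 -0.2]
t 23.35 pos [ 587.6 -184.5   71.4] yaw 176.84 tilt -0.9998 w 0.155 F [ 0.1 -0.3 -1.3]
```

```bash
python3 -m crank '[[-0.25,-1,0,-1,0],[-0.25,0,0,0,0],[-0.25,0,0,0,0],[-0.25,0,0,0,0]]' >/dev/null; python3 st.py
python3 -m crank '[[-0.2,0,0,20,0],[-0.2,0,0,30,0],[-0.2,0,0,35,0],[-0.2,-2,30,10,1],[-0.2,-4,38,-2,1.2],[-0.2,-4,38,-2,1.2],[-0.2,-4,38,-2,1.3],[-0.2,-5,38,-2,1.3],[-0.2,-5,38,-2,1.3],[-0.2,-5,36,-4,1.3],[-0.2,-5,30,-4,1.3],[-0.2,0,0,0,1],[-0.2,0,0,0,0],[-0.2,0,0,0,0]]' >/dev/null; python3 st.py
python3 - <<'E'
from h import *
import cv2
p,d=vision.grab_frame("scene");W=cloud("scene",p,d);hsv=cv2.cvtColor(p,cv2.COLOR_BGR2HSV)
for y in(-.291,-.237,-.183):
    m=(abs(W[...,0]-.58)<.14)&(abs(W[...,1]-y)<.025)&(W[...,2]>.055)&(hsv[...,0]<20)&(hsv[...,1]>200)
    q=W[m];k=q[(q[:,2]>.078)&(q[:,2]<.087)]
    l=cv2.fitLine(k[:,:2].astype(np.float32),cv2.DIST_HUBER,0,.001,.001).ravel();s=(q[:,:2]-l[2:])@l[:2]
    print(len(q),l,[(l[2:]+l[:2]*a).round(4) for a in(s.min(),s.max())],np.percentile(q[:,2],[50,80,95]).round(4))
p=p[80:420,80:440]
cv2.imwrite(f"pics/s13.png",cv2.resize(p,None,fx=1.7,fy=1.7,interpolation=cv2.INTER_CUBIC))
E
```

```text
t 23.68 pos [ 586.3 -184.4   70.1] yaw 176.83 tilt -0.9998 w 0.37 F [ 0.1 -0.1  0.4]
t 24.85 pos [549.1 113.1 153.5] yaw -171.9 tilt -0.9997 w 0.402 F [-0.4  0.1  0. ]
677 [ 0.99824876 -0.05915542  0.57000715 -0.291471  ] [array([ 0.4986, -0.2872]), array([ 0.6618, -0.2969])] [0.0813 0.0825 0.0836]
578 [ 0.9989907  -0.04491755  0.5855729  -0.24037264] [array([ 0.4873, -0.236 ]), array([ 0.6521, -0.2434])] [0.0807 0.0822 0.0835]
522 [ 0.9986294  -0.05233889  0.58492804 -0.1860166 ] [array([ 0.5031, -0.1817]), array([ 0.6572, -0.1898])] [0.0819 0.0844 0.1029]
```

View pics/s13.png

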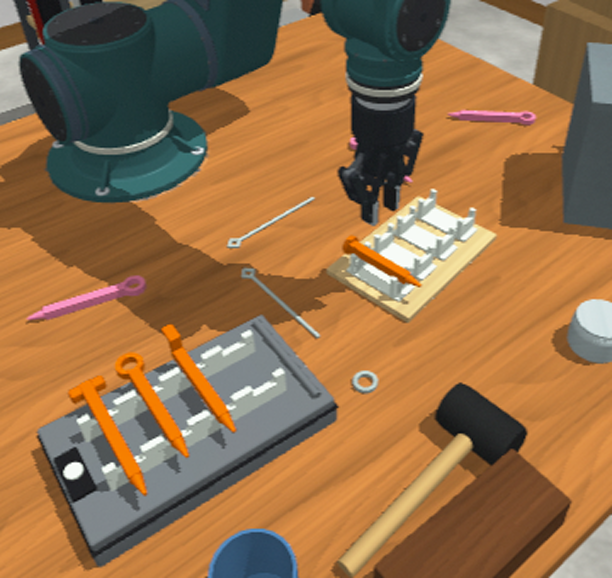

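Three pegs are well placed (the hook peg's bar mid at x≈0.587). Now the cap peg at (544, 122.5).

```bash
python3 -m crank '[[-0.2,-5,8,-20,1],[-0.2,-2,6,-20,0.5],[-0.2,0,1,-20,0],[-0.2,0,0,-15,0],[-0.2,0,0,-5,0],[-0.2,0,0,0,0]]' >/dev/null; python3 st.py
```

```text
t 25.4 pos [545.4 121.3  72.5] yaw -171.08 tilt -0.9995 w 0.401 F [-0.8 -0.2  1.3]
```

```bash
python3 -m crank '[[-0.2,0,1,0,0.4],[-0.2,0,0,-15,0],[-0.2,0,0,-12,0],[-0.2,-2,0,-5,0],[-0.2,0,0,0,0]]' >/dev/null; python3 st.py
python3 - <<'E'
from h import *
import cv2
p,d=vision.grab_frame("scene");p=p[100:280,220:420]
cv2.imwrite(f"pics/s14.png",cv2.resize(p,None,fx=3.2,fy=3.2,interpolation=cv2.INTER_CUBIC))
E
```

```text
t 25.82 pos [546.9 119.9  44. ] yaw -170.86 tilt -0.9994 w 0.4 F [-0.3 -0.7 -0.4]
```

View pics/s14.png

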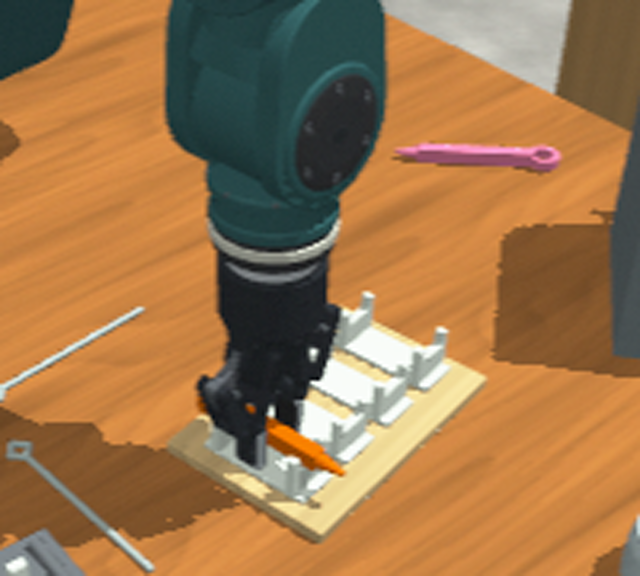

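The fingers are on both sides of the cap peg between the forks. Gripping and lifting.

```bash
python3 -m crank '[[-0.2,-3,2,-4,0],[-0.2,0,0,-1,0],[-0.2,0,0,0,0],[-1,0,0,0,0],[-1,0,0,0,0],[-1,0,0,0,0],[-1,0,0,0,0],[-1,0,0,0,0],[-1,0,0,0,0]]' 30 >/dev/null; python3 st.py
python3 -m crank '[[-1,0,0,15,0],[-1,0,0,20,0],[-1,0,0,20,0],[-1,0,0,30,0],[-1,0,0,30,0],[-1,0,0,0,0]]' >/dev/null; python3 st.py
python3 - <<'E'
from h import *
import cv2
p,d=vision.grab_frame("scene");p=p[100:280,220:420]
cv2.imwrite(f"pics/s15.png",cv2.resize(p,None,fx=3.2,fy=3.2,interpolation=cv2.INTER_CUBIC))
E
```

```text
t 26.62 pos [545.8 122.3  42.5] yaw -170.85 tilt -0.9992 w 0.156 F [-1.3 -0.6 -1. ]
t 27.12 pos [543.3 122.  160.4] yaw -170.85 tilt -0.9994 w 0.156 F [1.3 0.2 0. ]
```

View pics/s15.png

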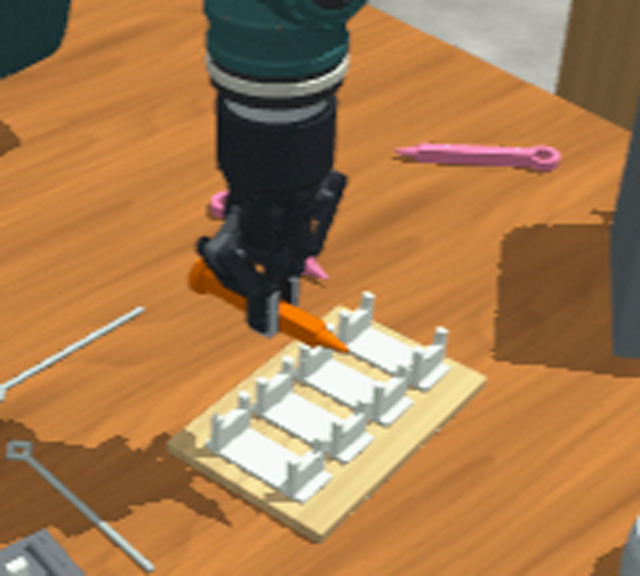

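The cap peg is held. Carrying it to the fourth bay at (589, -129).

```bash
python3 -m crank '[[-1,5,-18,6,-1.4],[-1,6,-32,4,-1.7],[-1,6,-33,3,-1.7],[-1,6,-33,3,-1.7],[-1,6,-33,2,-1.7],[-1,6,-33,1,-1.7],[-1,6,-33,0,-1.5],[-1,4,-25,0,-1],[-1,0,0,0,0],[-1,0,0,0,0],[-1,0,0,0,0]]' >/dev/null; python3 st.py
```

```text
t 28.08 pos [ 584.6 -128.7  167.2] yaw 176.27 tilt -0.9997 w 0.158 F [ 0.2  0.7 -0.4]
```

```bash
python3 -m crank '[[-1,2,-2,-20,0.4],[-1,2,-2,-20,0],[-1,0,-2,-20,0],[-1,0,-2,-12,0],[-1,0,0,-6,0],[-1,0,0,0,0],[-1,0,0,0,0]]' >/dev/null; python3 st.py
python3 - <<'E'
from h import *
import cv2
p,d=vision.grab_frame("scene");p=p[180:420,80:340]
cv2.imwrite(f"pics/s16.png",cv2.resize(p,None,fx=2.4,fy=2.4,interpolation=cv2.INTER_CUBIC))
E
```

```text
t 28.67 pos [ 587.3 -129.3   84.7] yaw 177.19 tilt -0.9998 w 0.155 F [-0.  -1.2 -0.1]
```

View pics/s16.png

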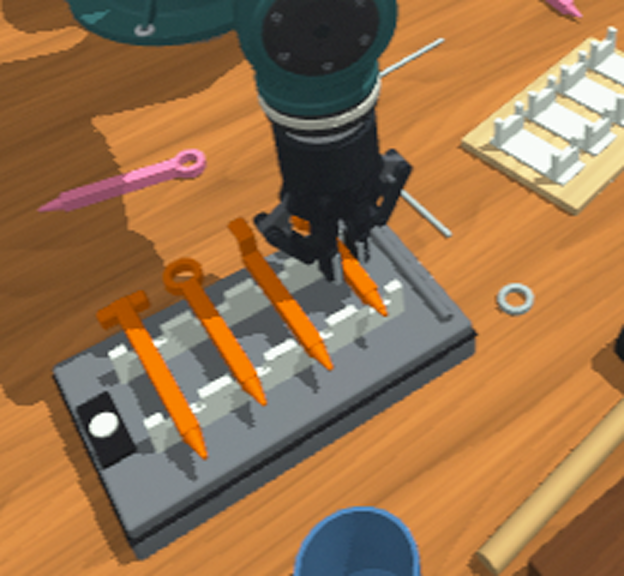

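The cap peg is above the fourth bay (tip at 383,308). Lowering and releasing.

```bash
python3 -m crank '[[-1,2,1,-8,-0.3],[-1,0,0,-4,0],[-1,0,0,0,0],[-1,0,0,0,0]]' >/dev/null; python3 st.py
```

```text
t 29.05 pos [ 590.8 -127.8   74. ] yaw 176.92 tilt -0.9997 w 0.153 F [ 0.3 -0.2 -0.7]
```

```bash
python3 -m crank '[[-1,-1,-1,-2,0],[-1,0,0,0,0],[-0.25,0,0,0,0],[-0.25,0,0,0,0],[-0.25,0,0,0,0],[-0.25,0,0,0,0]]' >/dev/null; python3 st.py
python3 -m crank '[[-0.2,0,0,20,0],[-0.2,0,0,30,0],[-0.2,0,0,35,0],[-0.2,-2,30,15,0],[-0.2,-4,38,0,0],[-0.2,-4,38,0,0],[-0.2,-4,38,0,0],[-0.2,-5,38,0,0],[-0.2,-5,20,0,0],[-0.2,0,0,0,0],[-0.2,0,0,0,0],[-0.2,0,0,0,0]]' >/dev/null; python3 st.py
python3 - <<'E'
from h import *
import cv2
for n in("scene","top"):
    p,d=vision.grab_frame(n);W=cloud(n,p,d);hsv=cv2.cvtColor(p,cv2.COLOR_BGR2HSV)
    for y in(-.291,-.237,-.183,-.129):
        m=(abs(W[...,0]-.58)<.14)&(abs(W[...,1]-y)<.025)&(W[...,2]>.055)&(hsv[...,0]<20)&(hsv[...,1]>200)
        q=W[m];k=q[(q[:,2]>.076)&(q[:,2]<.089)]
        l=cv2.fitLine(k[:,:2].astype(np.float32),cv2.DIST_HUBER,0,.001,.001).ravel();s=(q[:,:2]-l[2:])@l[:2]
        print(len(q),l[:2].round(3),[(l[2:]+l[:2]*a).round(4) for a in(s.min(),s.max())],np.percentile(q[:,2],[50,80,95]).round(4))
    p=p[200:420,80:340] if n=="scene" else p[110:220,320:460]
    k=620/p.shape[1]
    cv2.imwrite(f"pics/fin_{n}.png",cv2.resize(p,None,fx=k,fy=k,interpolation=cv2.INTER_CUBIC))
E
```

```text
t 29.55 pos [ 590.1 -129.3   72.6] yaw 176.89 tilt -0.9997 w 0.373 F [ 0.9 -0.3  1. ]
t 30.55 pos [563.6  80.3 178.6] yaw 176.72 tilt -0.9996 w 0.402 F [ 0.6 -0.1  0.6]
676 [ 0.998 -0.059] [array([ 0.4979, -0.2872]), array([ 0.6621, -0.2968])] [0.0814 0.0825 0.0835]
576 [ 0.998 -0.055] [array([ 0.4893, -0.2348]), array([ 0.6517, -0.2437])] [0.0809 0.0824 0.0834]
526 [ 0.999 -0.05 ] [array([ 0.5035, -0.1821]), array([ 0.658 , -0.1898])] [0.0818 0.0849 0.1028]
446 [ 0.999 -0.04 ] [array([ 0.523 , -0.1283]), array([ 0.6534, -0.1336])] [0.0812 0.0829 0.0851]
287 [ 0.998 -0.059] [array([ 0.4983, -0.2878]), array([ 0.6623, -0.2976])] [0.0824 0.0854 0.0877]
246 [ 0.999 -0.046] [array([ 0.4897, -0.236 ]), array([ 0.6453, -0.2432])] [0.0823 0.0852 0.0885]
223 [ 0.999 -0.053] [array([ 0.5035, -0.1822]), array([ 0.6545, -0.1901])] [0.0833 0.0884 0.1059]
198 [ 0.999 -0.053] [array([ 0.5245, -0.1278]), array([ 0.6498, -0.1346])] [0.0829 0.0862 0.0884]
```

View pics/fin_scene.png

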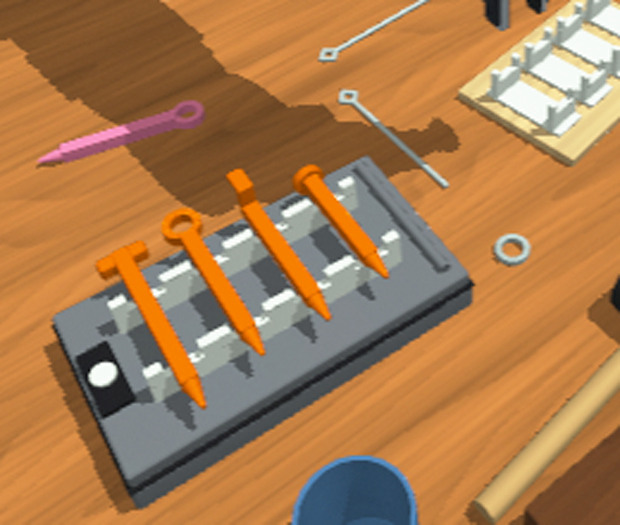

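View pics/fin_top.png

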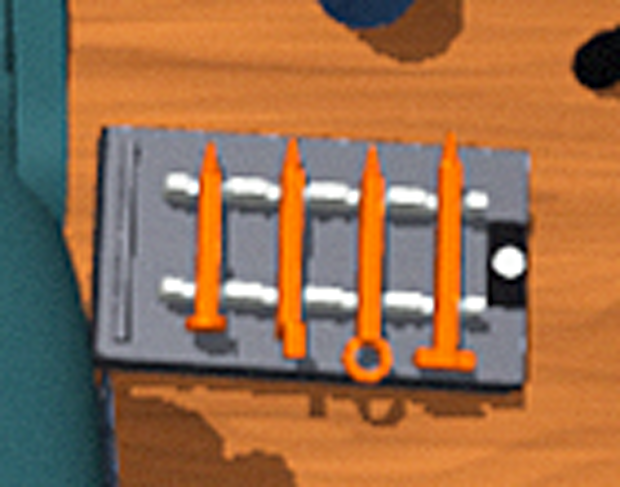

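Both views show tee, ring, hook, cap counted from the catch, each flat in both combs, and the gripper is clear. Handing in.

```bash
python3 st.py; python3 -c "
from rig import sign_off;print(sign_off())"
```

```text
t 30.65 pos [563.9  79.5 178.5] yaw 176.65 tilt -0.9996 w 0.399 F [-1.1  0.1  0.3]
the job is handed in; nothing more can be done
None
```

All four orange pegs are on the organiser, one in each bay, and I handed the job in at about 31 s. Counted from the catch they are tee, ring, hook and cap, the same order as the row on the board.

- **Placing:** both final views show each peg lying flat in both combs. Their tops measure 0.081–0.083 m (0.083 expected). Bar middles are within about 3 mm of centre along the bays, and within about 4 mm across the notches, where there is 8 mm of play each side.
- **End state:** the gripper is open and clear of everything, and the wrist force readings stayed at about 1 N throughout.
- **Joint 6 at its range end:** early on, joint 6 reached the end of its range (3.141, listed as 3.14) before the first grasp. It left the tool tilted about 2°. I turned the tool half round and used the mirrored grasp. The tilt shrank to about 1.5° and did no harm to the placing.
- **Measurements that disagreed:** the top camera's depth read the peg tops 2–3 mm higher than the scene camera's at the 80th percentile, and its point tips a few mm shorter. The networks' marks mixed up the ring peg with the pink look-alikes, so I took the poses from depth instead.

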